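# Clamp the collimator barrel and set the lamp step

### The arm

A 6-joint arm with a two-finger parallel gripper is mounted at the origin on a cart in front of the work surface, level with it; the furniture and walls round the work are solid. World frame = base frame: x ahead of the robot, y to its left, z up, the work surface at z = 0. Lengths are in m, angles in rad, forces in N, time in s.
With the tool pointing down it reaches from about 0.275 to 0.85 m from the base axis. Payload 19 kg.
Tool frame: the origin (TCP) lies midway between the tips of the shut fingers; the grasp point (between the pads) lies 19 mm behind it; z points along the fingers, y is the line along which they close (so a half turn about z gives the same grasp; the last joint's range is limited). The gripper opens to 85 mm and grips with 20 to 120 N. Pads are 22 mm wide; open, the fingers measure 114 mm over their backs; the gripper's body (76 mm by 85 mm) begins 54 mm behind the grasp point. The pads swing forward as they close: fully open they stand 13 mm farther back than shut.
Start: joints at [-1.264, 0.15, 1.437, -0, 1.554, -0.134], TCP at [0.245, -0.52, 0.231] pointing down, gripper open.
Joint ranges: [-2.8, 2.8], [-0.68, 2.1], [0.12, 2.68], [-1.39, 4.53], [0.16, 2.79], [-2.81, 2.81]. Speed limits (rad/s): [1.89, 1.89, 2.22, 3.01, 3.01, 3.01].

### API

Orientations are given as [roll, pitch, yaw] about the fixed x, y, z axes, in that order (R = Rz(yaw) Ry(pitch) Rx(roll)).
In Python, from bench import readout, cams, close_job gives the robot as it stands.
- The arm moves only by the tool jog_arm, never from a script. Its argument "targets" is text: rows parted by semicolons, each of 5 numbers parted by spaces: the shift along the world's x, y, z in mm, then the turn about the world's z in degrees, then the closure in counts, from 0 (fully open) to 255 (shut). In form: dx dy dz twist hand; .... A call has exactly 10 rows; each row is the pose to reach, as a shift and turn from the pose commanded when the call began; what a row does not reach only later rows make up. A row lasts 1/8 s, in which the tool goes at most 62.5 mm and 10.7 degrees, less where a joint would pass 70% of its speed; a pose out of reach is approached as far as the arm can. A call with a gripper value outside its range is refused whole. The fingers move at their own pace and stop on an object; "newtons" is the grip in N (left out, the last holds). Time passes only in rows, so rows that repeat a pose let the fingers close, or fill a call up. It gives the time, the measured TCP pose, the force, the opening and the grip force at its end, in the units of the state.
- readout.state(): the state, without advancing time (a new reading comes with each control period).
- cams.get_image(name): name is "scene" or "top" or "wrist"; returns the picture (480x640x3 uint8, red, green, blue); there is no depth.
- cams.camera_info(name): a dict with "fov_y" (degrees; the focal length in pixels is half the picture's height over the tangent of half this angle, whatever the lens; pixels are square), "cx", "cy" (the principal point, pixels), "dist_coeffs" ([k1, k2, p1, p2, k3] as OpenCV has them; the pictures are not rectified), "extrinsics" (4x4, takes a point from camera to world coordinates); the wrist camera has in their place "hand_eye" (4x4, takes a point from camera to tool coordinates, whose origin is the TCP and whose axes are the flange's). Camera axes: x right, y down, z forward; pixel columns grow to the right and rows downward; lengths in m; the calibration is good to about 2 mm. A picture is of the moment at which its call begins: read the wrist's pose just before it. camera_info takes no time and is no camera call.
- close_job(): hands the job in; it is judged then, once.
The state is a dict: "time": time; "qpos": joint angles; "joint_velocities": joint speeds; "effort": joint torques, N m; "tool_pos": TCP position; "tcp_rot": TCP orientation; "force": force on the tool from outside, world axes, zero at the start; "ft_torque": the same for the moment, N m; "finger_gap": opening from 0.0 (shut) to 1.0 (fully open); "grip_force": force on a finger pad.
Only numpy, scipy, OpenCV 4.12 (cv2) and the standard library are available. Lean on these libraries where they do the work, as an engineer would, in place of code of your own. Each camera call takes 0.05 s, during which the arm holds its last target. There are 200 camera calls.

### The job

Set up the collimator: lift the dark metal barrel off its rest, lay it lengthwise centred in the two Vs of the V-block without dropping it, and swing the blue strap over until it is fully closed. Once it is clamped, set the lamp driver: turn its selector knob anticlockwise all the way to the end stop, then exactly three clicks clockwise, and let go. Do not disturb the mug, the carton of wipes or the pen.

Things in the scene. Friction and masses are not known exactly. Their poses are not given: they have to be found in the camera images.
- barrel: dark steel lens barrel with two brass rings, a plain cylinder 34 mm in diameter and 140 mm long, about 0.16 kg, lying loose on the rest at the start. Origin at its middle on the axis; its y axis runs along its length. Either end may go either way.
- rest: fixed low black rest, slab 64 x 150 x 8 mm with four rubber chocks 15 mm high near its ends (local y +-46 to +-64 mm); origin under its centre, y along its length. The barrel's axis lies along it, 25 mm above the table; beside the barrel's middle nothing stands above the slab.
- v_block: fixed aluminium V-block, base 84 (x) x 136 (y) x 12 mm, origin under its centre. Two V saddles at local y +-50 mm, each 16 mm long, 41 mm high, 50 mm wide; V axis local y. Between them (y -42 to 42) only the base, so fingers can go down beside the barrel. At the +y saddle: hinge post at x -32 mm (71 mm high), stop post at x +31 mm (60 mm high).
- v_seat (a point): where the middle of the barrel's axis lies when it is seated: midway between the saddles, 45 mm above the table; axes as the V-block's (y along the V).
- strap (a joint): angle of the blue clamp strap (rad): 0 = open, leaning out to the V-block's local -x, 35 degrees beyond upright; 2.18 = closed, level, its underside 62.5 mm above the table and 0.5 mm above a seated barrel. Starts at 0 to 0.3. Bar 75 mm long from hinge, 14 wide, 5 thick, red tab 14 x 18 x 7 mm at its end. Stiff hinge (0.045 N m) stays where left; 1 to 2 N at the tab moves it.
- strap_hinge (a point): hinge axis of the strap, 65 mm above the table, at local x -30, y +50 mm of the V-block; the axis runs along the V-block's y.
- strap_tab (a point): middle of the red tab on the strap's free end, 70 mm from the hinge axis; it moves with the strap.
- lamp_driver: fixed grey lamp driver box 100 x 100 x 46 mm with a white top, origin under its centre; six dots on the top round the knob mark its positions, the red one the end stop. The green dot is only a pilot lamp.
- selector (a joint): knob angle (rad), growing clockwise from above: 0 = anticlockwise end stop, then a spring detent (click) every 0.4 rad to the other stop at 2.0; three clicks is 1.2. The detent takes about 0.12 N m to leave and pulls the knob into the nearest notch when let go. Starts settled in a notch: 0.4, 0.8 or 1.2.
- selector_grip (a point): on the knob's axis (the driver's centre), 65 mm above the table. The knob is a black bar 46 mm long, 12 mm thick, 52 to 76 mm above the table, on a 48 mm round skirt. The point's x axis points along the bar to its white-lined end; at reading q it is turned (1.0 - q) rad, anticlockwise from above, from the driver's local x.
- mug: grey mug 72 x 102 x 89 mm, loose bystander; origin under it
- lens_wipes: small white and blue carton 86 x 51 x 62 mm, loose bystander; origin under its centre
- pen_red_white: red and white pen, 140 mm long, 11 mm thick, loose bystander; origin under its middle, y along it
Not all that is in view belongs to the job. Of the things that look like the barrel, the larger one is meant.

How it is judged:
On the way, in this order (a step that is already met when the one before it is completed fails the run):
1. the barrel lies in both Vs and the strap is closed over it (x of barrel in the frame of v_seat between -0.004 and 0.004 m and z of barrel in the frame of v_seat between -0.004 and 0.004 m and y of barrel in the frame of v_seat between -0.015 and 0.015 m and angle between the y axis of barrel and the y axis of v_block, either way round below 0.06 rad and value of joint strap above 2.1 rad), for 0.2 s.
2. with the barrel clamped, the selector is at its anticlockwise end stop (all of step 1 and value of joint selector below 0.1 rad), for 0.1 s.
At the end, for the whole second after the job is handed in: The barrel rests in both Vs (its middle within 4 mm of the seat across and in height, within 15 mm lengthwise, its axis within 0.06 rad of the V), the strap is closed (joint over 2.10 rad), the selector stands at rest on the third click (1.2 +- 0.1 rad), and all is let go (all of step 1 and contact force between the fingers and barrel below 0.1 N and value of joint selector between 1.1 and 1.3 rad and velocity of joint selector between -0.1 and 0.1 rad/s and linear speed of barrel below 0.02 m/s); the robot touches nothing.
It fails at once if the barrel is dropped: faster than 0.5 m/s while the fingers do not hold it (contact force between the fingers and barrel below 0.1 N and linear speed of barrel above 0.5 m/s).
It fails at once if the mug is moved by more than 30 mm (distance of mug from where it was at the start of the episode above 0.03 m).
It fails at once if the carton of wipes is moved by more than 30 mm (distance of lens_wipes from where it was at the start of the episode above 0.03 m).
It fails at once if the pen is moved by more than 30 mm (distance of pen_red_white from where it was at the start of the episode above 0.03 m).
It also fails if it takes over 61 s, if anything falls off the work surface, if the arm or the gripper's body presses on something with over 40 N, if the wrist force passes 120 N, or if a joint passes its speed limit or range.

## Working session

There is one attempt and no reset: what is moved stays moved. The work goes in short steps, Python scripts to look and compute and a tool call to move; the robot and the scene stay as the last step left them, time stands still between calls to the robot, and variables do not carry over. Pictures are saved under pics/ and viewed, at most 10 in all, crops included, and the job is handed in when it is done.

Besides the shell and the picture viewer there is one more tool, called after "Emit:" as name(argument=value, ...) on one line, values as JSON. jog_arm: Moves the arm, as the interface text tells. Its arguments: {"type":"object","properties":{"targets":{"type":"string"},"newtons":{"type":"number"}},"required":["targets"]}

```bash
mkdir -p pics; ls
cat > h.py <<'E'
import numpy as np, cv2
from bench import readout, cams
from scipy.spatial.transform import Rotation as R
def snap(name,fn):
    s=readout.state(); im=cams.get_image(name); cv2.imwrite('pics/'+fn,im[:,:,::-1]); return s,im
def cam(name,s=None):
    c=cams.camera_info(name); f=240/np.tan(np.radians(c['fov_y'])/2)
    K=np.array([[f,0,c['cx']],[0,f,c['cy']],[0,0,1.]]); d=np.array(c['dist_coeffs'],float)
    if 'extrinsics' in c: T=np.array(c['extrinsics'])
    else:
        W=np.eye(4); W[:3,:3]=R.from_euler('xyz',s['tcp_rot']).as_matrix(); W[:3,3]=s['tool_pos']; T=W@np.array(c['hand_eye'])
    return K,d,T
def ray(px,z,C):
    "pixels -> world points on plane z"
    K,d,T=C; u=cv2.undistortPoints(np.array(px,float).reshape(-1,1,2),K,d).reshape(-1,2)
    r=np.c_[u,np.ones(len(u))]@T[:3,:3].T; o=T[:3,3]
    return o+r*((np.broadcast_to(z,len(u))-o[2])/r[:,2])[:,None]
def proj(P,C):
    K,d,T=C; Ti=np.linalg.inv(T)
    return cv2.projectPoints(np.array(P,float).reshape(-1,1,3),cv2.Rodrigues(Ti[:3,:3])[0],Ti[:3,3],K,d)[0].reshape(-1,2)
E
python3 - <<'E'
from h import *
s,_=snap('top','t0.png'); snap('scene','s0.png')
print(s)
for n in('top','scene'): K,d,T=cam(n); print(n,K[0,0],d,T.round(3).tolist())
print(cams.camera_info('wrist'))
E
```

```text
pics
{'time': 0.0, 'qpos': array([-1.26397975e+00,  1.50938578e-01,  1.43800346e+00,  4.83418435e-06,
        1.55382494e+00, -1.34042816e-01]), 'joint_velocities': array([-8.19232502e-05,  1.76035993e-03,  1.63698959e-04,  3.83620745e-04,
       -5.08796516e-04, -1.07865933e-03]), 'effort': array([ 6.59264583e-05, -7.13054037e+01, -5.70864022e+01, -9.94292418e-05,
        8.84308945e-03,  5.69096369e-05]), 'tool_pos': array([ 0.24524784, -0.51980121,  0.23071621]), 'tcp_rot': array([-3.14042951e+00, -1.61728516e-04,  4.40859218e-01]), 'force': array([ 0.29729175,  0.13500958, -0.39636917]), 'ft_torque': array([ 0.06856365,  0.01654664, -0.01004489]), 'grip_force': 0.0, 'finger_gap': 1.0020876836757553}
top 444.59088648599163 [-0.05302981  0.          0.          0.          0.        ] [[-0.029, -0.987, 0.157, 0.343], [-1.0, 0.029, -0.003, -0.112], [-0.002, -0.157, -0.988, 1.369], [0.0, 0.0, 0.0, 1.0]]
scene 595.0014149513345 [-0.15606862  0.          0.          0.          0.        ] [[0.928, -0.209, 0.309, 0.086], [-0.373, -0.536, 0.757, -1.261], [0.007, -0.818, -0.575, 0.971], [0.0, 0.0, 0.0, 1.0]]
{'fov_y': 67.84920773802537, 'cx': 315.52253278875804, 'cy': 243.77009538250073, 'dist_coeffs': array([0.00464762, 0.        , 0.        , 0.        , 0.        ]), 'hand_eye': array([[ 2.36442409e-06, -9.44984982e-01, -3.27113717e-01,
         8.50206599e-02],
       [ 9.99999994e-01,  3.69671033e-05, -9.95645602e-05,
         4.43911138e-04],
       [ 1.06179461e-04, -3.27113715e-01,  9.44984977e-01,
        -1.42676926e-01],
       [ 0.00000000e+00,  0.00000000e+00,  0.00000000e+00,
         1.00000000e+00]])}
```

View pics/t0.png

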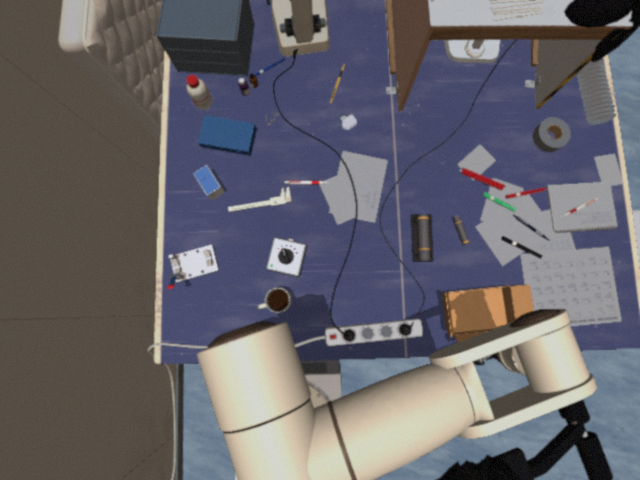

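View pics/s0.png

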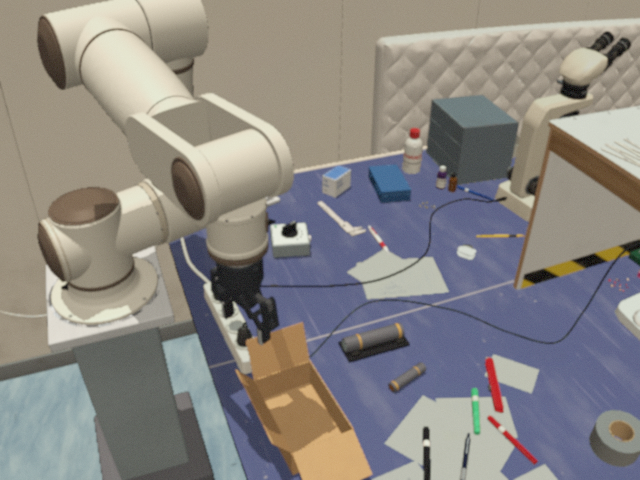

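The top view shows the barrel on its rest at about (422,237), the driver knob at (287,257), the V-block at (192,263) with its red tab near (171,285), and the mug at (277,299). I'll project these to world positions and enlarge the important areas.

Run:
```python
from h import *
im=cv2.imread('pics/t0.png'); C=cam('top')
a=cv2.resize(im[225:325,150:320],None,fx=4.5,fy=4.5,interpolation=cv2.INTER_CUBIC)
b=cv2.resize(im[205:270,400:475],None,fx=4,fy=4,interpolation=cv2.INTER_CUBIC)
a=a[:, :]; out=np.zeros((450,800,3),np.uint8); out[:,:765]=a[:450]
cv2.imwrite('pics/z.png',out); cv2.imwrite('pics/zb.png',b)
print(ray([[422,237],[287,257],[192,263],[171,285],[277,299],[460,230]],[.025,.076,.03,.1,.09,.01],C).round(3))
# barrel: dark pixels
print(ray([[413,215],[431,215],[412,260],[432,260]],.03,C).round(3))
```

```text
[[ 0.552 -0.422  0.025]
 [ 0.496 -0.011  0.076]
 [ 0.491  0.282  0.03 ]
 [ 0.422  0.321  0.1  ]
 [ 0.375  0.019  0.09 ]
 [ 0.573 -0.546  0.01 ]]
[[ 0.62  -0.397  0.03 ]
 [ 0.619 -0.453  0.03 ]
 [ 0.481 -0.386  0.03 ]
 [ 0.48  -0.447  0.03 ]]
```

View pics/z.png

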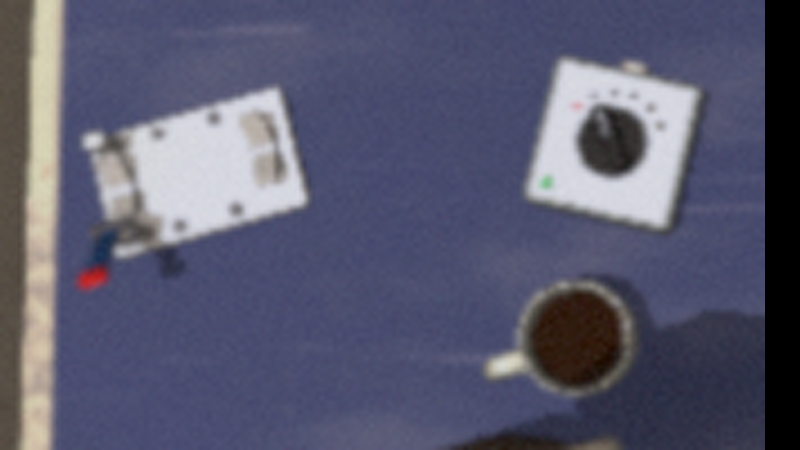

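The V-block's +y points to the image left at a yaw of about +14°. The driver is turned about −14° and the knob reads about 0.4. I'm moving above the barrel next.

Emit:
jog_arm(targets="40 10 20 0 0; 90 20 20 -8 0; 140 40 20 -16 0; 190 60 20 -24 0; 240 80 10 -29 0; 290 98 0 -29 0; 305 100 0 -29 0; 305 100 0 -29 0; 305 100 0 -29 0; 305 100 0 -29 0", newtons=40)

```text
time: 1.35
tool_pos: [0.5492, -0.4208, 0.2318]
tcp_rot: [3.141, -0.0, -0.067]
force: [1.1, 0.7, 0.1]
finger_gap: 1.002
grip_force: 0.0
```

Run:
```python
from h import *
s,im=snap('wrist','w1.png'); print(s['tool_pos'],s['tcp_rot'],s['qpos'].round(3),s['time'])
```

```text
[ 0.5492383  -0.42077764  0.2318115 ] [ 3.14122124e+00 -3.50800871e-04 -6.67672364e-02] [-0.765  0.398  1.125 -0.     1.618  0.873] 1.35
```

View pics/w1.png

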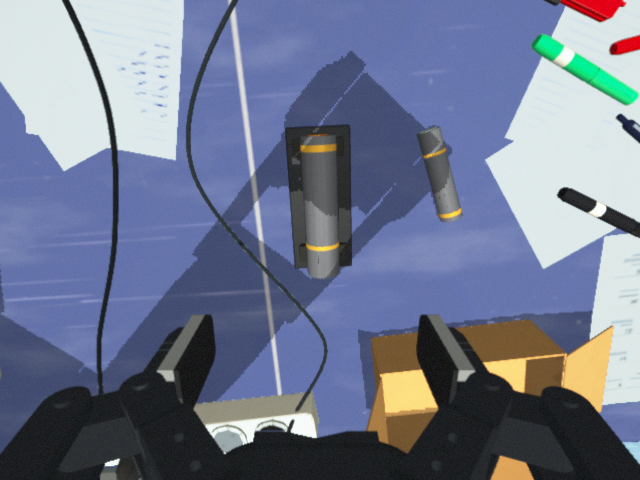

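The wrist view shows the barrel axis running from about (320,136) to (323,276), with the rest slab corners at (287,128), (350,125), (295,268) and (351,265).

Run:
```python
from h import *
s=readout.state(); C=cam('wrist',s)
c=ray([[287,128],[350,125],[295,268],[351,265]],.008,C); print(c.round(4), c.mean(0))
# barrel silhouettes
P=ray([[301.5,150],[337,150],[304,260],[341,260]],.025,C); print(P.round(4))
m=(P[0]+P[1])/2,(P[2]+P[3])/2; d=m[0]-m[1]; print(np.degrees(np.arctan2(d[1],d[0])))
# ends: top end edge top at z .042 / nearest
print(ray([[320,136],[323,279]],[.042,.012],C).round(4))
# model fit check: project cylinder ends for a candidate
```

```text
[[ 0.6291 -0.3983  0.008 ]
 [ 0.6278 -0.4598  0.008 ]
 [ 0.481  -0.3934  0.008 ]
 [ 0.4804 -0.4557  0.008 ]] [ 0.55456845 -0.42681001  0.008     ]
[[ 0.6087 -0.4115  0.025 ]
 [ 0.6064 -0.4451  0.025 ]
 [ 0.4965 -0.4052  0.025 ]
 [ 0.4939 -0.4441  0.025 ]]
-1.8749893945314173
[[ 0.6209 -0.4296  0.042 ]
 [ 0.4673 -0.4237  0.012 ]]
```

Emit:
jog_arm(targets="3 -6 -60 2 0; 3 -6 -115 2 0; 3 -6 -165 2 0; 3 -6 -200 2 0; 3 -6 -221 2 0; 3 -6 -222 2 0; 3 -6 -222 2 0; 3 -6 -222 2 120; 3 -6 -222 2 255; 3 -6 -222 2 255", newtons=40)

```text
time: 2.65
tool_pos: [0.5535, -0.4261, 0.0098]
tcp_rot: [3.141, -0.0, -0.03]
force: [-3.7, 4.1, 21.3]
finger_gap: 0.384
grip_force: 38.8
```

Emit:
jog_arm(targets="0 0 0 0 255; 0 0 0 0 255; 0 0 0 0 255; 0 0 0 0 255; 0 0 5 0 255; 0 0 20 0 255; 0 0 50 0 255; 0 0 100 0 255; 0 0 150 0 255; 0 0 150 0 255")

```text
time: 3.9
tool_pos: [0.5545, -0.4271, 0.1652]
tcp_rot: [3.136, -0.006, -0.03]
force: [0.0, -0.7, -2.7]
finger_gap: 0.382
grip_force: 40.1
```

Emit:
jog_arm(targets="-10 30 40 5 255; -25 80 80 15 255; -40 135 90 25 255; -60 190 90 35 255; -80 245 90 45 255; -100 300 90 55 255; -120 355 90 65 255; -135 410 90 75 255; -150 465 90 84 255; -160 510 90 93 255")

```text
time: 5.15
tool_pos: [0.3921, 0.0857, 0.2493]
tcp_rot: [3.141, -0.0, 1.598]
force: [1.3, -0.7, -1.3]
finger_gap: 0.379
grip_force: 40.4
```

Emit:
jog_arm(targets="-10 30 0 4 255; -20 70 0 9 255; -25 100 0 13 255; -25 118 0 13 255; -25 118 0 13 255; -25 118 0 13 255; -25 118 0 13 255; -25 118 0 13 255; -25 118 0 13 255; -25 118 0 13 255")

```text
time: 6.4
tool_pos: [0.3683, 0.2019, 0.2493]
tcp_rot: [-3.142, -0.0, 1.819]
force: [-0.6, 0.5, -2.4]
finger_gap: 0.387
grip_force: 40.4
```

Run:
```python
from h import *
s,im=snap('wrist','w2.png'); print(s['tool_pos'],s['tcp_rot'],s['qpos'].round(3),s['time'],s['grip_force'])
```

```text
[0.36834403 0.20187766 0.24927812] [-3.14151673e+00 -2.34701521e-05  1.81932815e+00] [ 0.317 -0.185  1.732  0.     1.595  0.069] 6.4 40.43669521808624
```

View pics/w2.png

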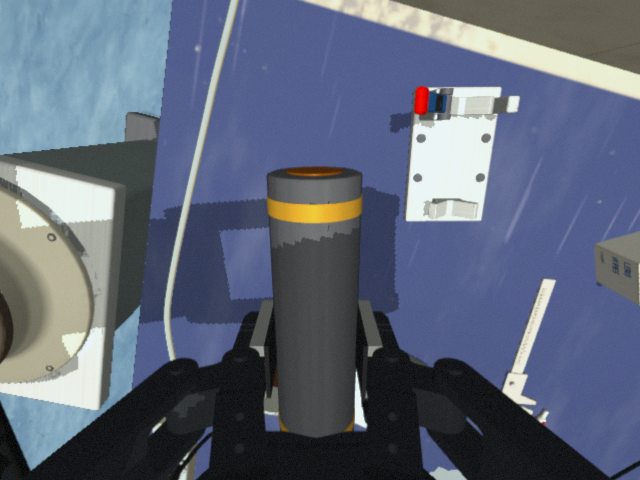

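The wrist view shows the V-block at right: base corners near (406,221), (483,221) and (500,87), strap open at the top left with its tab at (421,100), and the barrel end at (315,173). Next I'll fit the poses.

```bash
cat > fit.py <<'E'
from h import *
im=cv2.imread('pics/w2.png').astype(float); g=im[:,:,2]  # red: table is dark
s=dict(tool_pos=[0.36834403,0.20187766,0.24927812],tcp_rot=[-3.14151673,-2.3e-5,1.81932815]); C=cam('wrist',s)
def edge(a,rise):
    d=np.diff(a); i=int(np.argmax(d if rise else -d)); return i+.5
L=[(385+edge(g[r,385:440],1),r) for r in range(185,215,3)]
Rr=[(465+edge(g[r,465:515],0),r) for r in list(range(125,215,5))]
B=[(c,205+edge(g[205:240,c],0)) for c in range(412,480,5)]
T=[(c,75+edge(g[75:96,c],1)) for c in range(462,496,4)]
for n,e in zip('LRBT',(L,Rr,B,T)): print(n,np.round(e[::3],1).tolist())
from scipy.optimize import least_squares
def loc(p,e,z): 
    q=ray(e,z,C)[:,:2]-p[:2]; c,sn=np.cos(p[2]),np.sin(p[2]); return q@np.array([[c,-sn],[sn,c]])
def res(p):
    return np.r_[loc(p,Rr,.012)[:,0]-.042, loc(p,B,.012)[:,1]+.068, loc(p,T,.012)[:,1]-.068, (loc(p,L,0)[:,0]+.042)]
o=least_squares(res,[.49,.28,.245],loss='soft_l1',f_scale=.001); print(o.x.round(4),np.degrees(o.x[2]),'resid mm',(o.fun.std()*1e3).round(2))
n=[len(Rr),len(B),len(T),len(L)]; k=np.cumsum([0]+n); r=res(o.x); print([(r[k[i]:k[i+1]].mean()*1e3).round(2) for i in range(4)])
x,y,a=o.x
# tab (421,100): strap angle estimate
for th in np.arange(0,.5,.1):
    ph=np.radians(125)-th; l=np.array([-.03+.07*np.cos(ph),.05]); w=np.array([x+l[0]*np.cos(a)-l[1]*np.sin(a),y+l[0]*np.sin(a)+l[1]*np.cos(a),.065+.07*np.sin(ph)]); print(th.round(1),w.round(3),proj(w,C).round(0))
# barrel ends in tool frame
W=np.eye(4); W[:3,:3]=R.from_euler('xyz',s['tcp_rot']).as_matrix(); W[:3,3]=s['tool_pos']
for xo in(.065,.07,.075):
    p=[[xo,0,-.0152-.017],[xo,0,-.0152],[xo,.017,-.0152],[xo,-.017,-.0152],[xo,0,.0018]]; print(xo,proj([(W@np.r_[q,1])[:3] for q in p],C).round(0).tolist())
E
python3 fit.py
```

```text
L [[407.5, 185.0], [407.5, 194.0], [406.5, 203.0], [405.5, 212.0]]
R [[495.5, 125.0], [481.5, 140.0], [490.5, 155.0], [488.5, 170.0], [486.5, 185.0], [483.5, 200.0]]
B [[412.0, 220.5], [427.0, 220.5], [442.0, 220.5], [457.0, 220.5], [472.0, 220.5]]
T [[462.0, 86.5], [474.0, 86.5], [486.0, 86.5]]
[0.4927 0.2824 0.2686] 15.388118351648691 resid mm 2.16
[np.float64(-1.35), np.float64(0.46), np.float64(-0.68), np.float64(2.66)]
0.0 [0.412 0.312 0.122] [[413. 102.]]
0.1 [0.417 0.314 0.126] [[423. 102.]]
0.2 [0.424 0.315 0.129] [[434. 101.]]
0.3 [0.43  0.317 0.132] [[444. 101.]]
0.4 [0.436 0.319 0.133] [[455. 100.]]
0.065 [[313.0, 185.0], [313.0, 177.0], [361.0, 177.0], [265.0, 177.0], [313.0, 170.0]]
0.07 [[313.0, 169.0], [313.0, 162.0], [362.0, 162.0], [265.0, 162.0], [313.0, 158.0]]
0.075 [[313.0, 152.0], [313.0, 148.0], [362.0, 148.0], [264.0, 148.0], [313.0, 145.0]]
```

```bash
sed -i 's/(loc(p,L,0)/(loc(p,L,.012)/; s/list(range(125,215,5))/[145,150,155,160,165,185,190,195,200,205]/' fit.py; sed -i 's/^print/print/' fit.py; python3 fit.py | sed -n 1,8p
```

```text
L [[407.5, 185.0], [407.5, 194.0], [406.5, 203.0], [405.5, 212.0]]
R [[492.5, 145.0], [489.5, 160.0], [485.5, 190.0], [482.5, 205.0]]
B [[412.0, 220.5], [427.0, 220.5], [442.0, 220.5], [457.0, 220.5], [472.0, 220.5]]
T [[462.0, 86.5], [474.0, 86.5], [486.0, 86.5]]
[0.4926 0.2826 0.2504] 14.348343559742748 resid mm 0.47
[np.float64(-0.44), np.float64(0.31), np.float64(-0.51), np.float64(0.44)]
0.0 [0.412 0.314 0.122] [[415. 100.]]
0.1 [0.418 0.315 0.126] [[425. 100.]]
```

Emit:
jog_arm(targets="45 30 0 0 255; 90 60 0 0 255; 120 82 0 0 255; 123.5 84 -20 0 255; 123.5 84 -70 0 255; 123.5 84 -120 0 255; 123.5 84 -165 0 255; 123.5 84 -190 0 255; 123.5 84 -204 0 255; 123.5 84 -204 0 255")

```text
time: 7.7
tool_pos: [0.4917, 0.2859, 0.0449]
tcp_rot: [-3.141, 0.0, 1.82]
force: [0.6, -0.4, -1.8]
finger_gap: 0.382
grip_force: 40.7
```

Emit:
jog_arm(targets="0 0 -2 0 255; 0 0 -4 0 255; 0 0 -6 0 255; 0 0 -8 0 255; 0 0 -9 0 255; 0 0 -10 0 255; 0 0 -11 0 255; 0 0 -12 0 255; 0 0 -12 0 255; 0 0 -12 0 255")

```text
time: 8.95
tool_pos: [0.4918, 0.286, 0.0333]
tcp_rot: [-3.142, -0.0, 1.82]
force: [-0.6, 0.7, -2.2]
finger_gap: 0.384
grip_force: 40.7
```

Run:
```python
from h import *
s,im=snap('wrist','w3.png'); s2,_=snap('scene','s3.png');print(s['tool_pos'],s['tcp_rot'],s['time'],s['grip_force'],s['force'])
```

```text
[0.49181361 0.28600676 0.03330671] [-3.14152898e+00 -3.64201568e-05  1.81961804e+00] 8.95 40.73570251464844 [-0.64747397  0.73163904 -2.15784973]
```

View pics/w3.png

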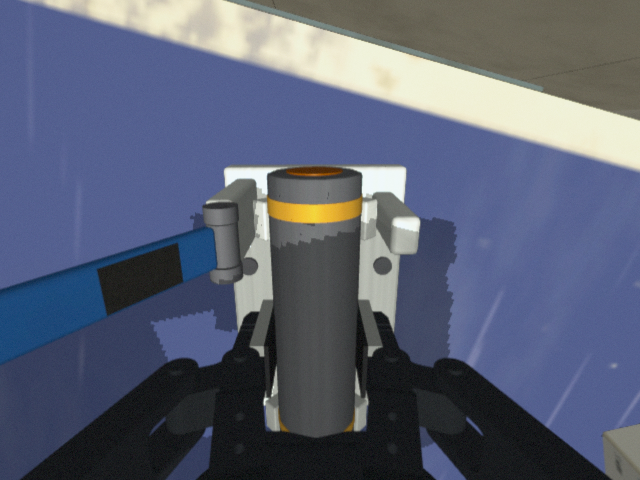

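The barrel (centre column 315) sits centred over the V-block base (columns 225–406), with no contact yet. I'll lower it the last few millimetres.

Emit:
jog_arm(targets="0 0 -0.5 0 255; 0 0 -1 0 255; 0 0 -1.5 0 255; 0 0 -2 0 255; 0 0 -2.5 0 255; 0 0 -2.5 0 255; 0 0 -3 0 255; 0 0 -3 0 255; 0 0 -3 0 255; 0 0 -3 0 255")

```text
time: 10.3
tool_pos: [0.4918, 0.286, 0.0303]
tcp_rot: [-3.142, 0.0, 1.82]
force: [-0.1, -0.6, -1.3]
finger_gap: 0.38
grip_force: 40.7
```

Emit:
jog_arm(targets="0 0 -0.3 0 255; 0 0 -0.6 0 255; 0 0 -0.9 0 255; 0 0 -1.2 0 255; 0 0 -1.5 0 255; 0 0 -1.5 0 255; 0 0 -1.5 0 255; 0 0 -1.5 0 255; 0 0 -1.5 0 255; 0 0 -1.5 0 255")

```text
time: 11.55
tool_pos: [0.4919, 0.2861, 0.0299]
tcp_rot: [3.141, -0.0, 1.82]
force: [-7.1, -2.5, 16.6]
finger_gap: 0.385
grip_force: 42.6
```

Emit:
jog_arm(targets="0 0 0.8 0 255; 0 0 0.8 0 150; 0 0 0.8 0 130; 0 0 0.8 0 100; 0 0 0.8 0 50; 0 0 0.8 0 0; 0 0 0.8 0 0; 0 0 0.8 0 0; 0 0 40 0 0; 0 0 90 0 0")

```text
time: 12.8
tool_pos: [0.4912, 0.2857, 0.119]
tcp_rot: [-3.139, 0.0, 1.82]
force: [1.2, -0.2, 0.1]
finger_gap: 0.998
grip_force: 0.0
```

Emit:
jog_arm(targets="0 0 50 0 100; 0 0 81 0 255; -40 6 81 0 255; -95 13 81 0 255; -122 17 81 0 255; -122 17 60 0 255; -122 17 20 0 255; -122 17 -14 0 255; -122 17 -14 0 255; -122 17 -14 0 255")

```text
time: 14.05
tool_pos: [0.3703, 0.3033, 0.1061]
tcp_rot: [3.14, -0.0, 1.82]
force: [0.4, -0.4, -0.3]
finger_gap: -0.001
grip_force: 0.0
```

Run:
```python
from h import *
s,im=snap('wrist','w4.png'); print(s['tool_pos'],s['tcp_rot'],s['time'],s['grip_force'],s['finger_gap'],s['force'])
```

```text
[0.37033498 0.30327618 0.10613718] [ 3.14045528e+00 -3.76810972e-04  1.81955409e+00] 14.05 0.0 -0.0006062439883551966 [ 0.39024687 -0.44292843 -0.31806068]
```

View pics/w4.png

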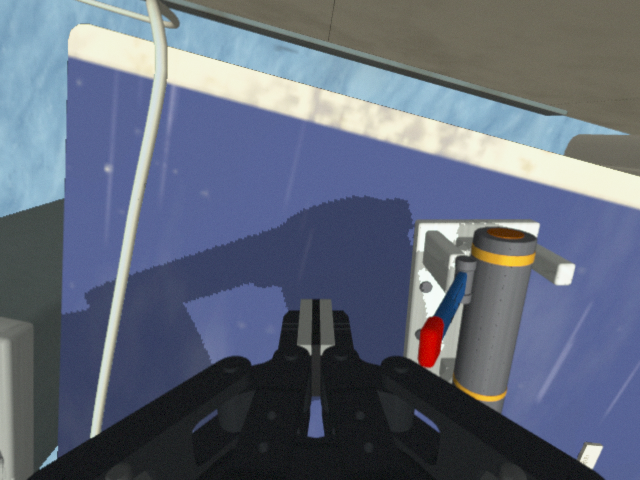

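The barrel is seated in the Vs, and the shut fingers stand outside the open strap (tab at (430,342)). Next I'll push the strap over.

Emit:
jog_arm(targets="14.5 3.7 0 0 255; 29 7.4 0 0 255; 40.7 10.4 0 0 255; 52.3 13.4 0 0 255; 64 16.4 0 0 255; 75.6 19.3 0 0 255; 87.2 22.3 0 0 255; 97 24.8 0 0 255; 105.6 27 0 0 255; 105.6 27 0 0 255")

```text
time: 15.35
tool_pos: [0.4759, 0.3301, 0.1047]
tcp_rot: [3.142, 0.0, 1.819]
force: [0.6, -0.8, 0.2]
finger_gap: -0.0
grip_force: 0.0
```

Emit:
jog_arm(targets="6 1.5 -4 0 255; 12 3.1 -10 0 255; 15.5 4 -16 0 255; 19 4.8 -22 0 255; 22 5.5 -28 0 255; 25 6.4 -32 0 255; 26 6.6 -35 0 255; 26 6.6 -36 0 255; 26 6.6 -36.5 0 255; 26 6.6 -37 0 255")

```text
time: 16.6
tool_pos: [0.5014, 0.3366, 0.0679]
tcp_rot: [3.141, -0.0, 1.82]
force: [0.8, -0.1, 0.5]
finger_gap: 0.001
grip_force: 0.2
```

Emit:
jog_arm(targets="0 0 -0.5 0 255; 0 0 -1 0 255; 0 0 -1.5 0 255; 0 0 -2 0 255; 0 0 -2.3 0 255; 0 0 -2.3 0 255; 0 0 -2.3 0 255; 0 0 -2.3 0 255; 0 0 -2.3 0 255; 0 0 -2.3 0 255")

```text
time: 17.85
tool_pos: [0.5016, 0.3367, 0.0671]
tcp_rot: [3.14, -0.0, 1.82]
force: [-6.2, -3.8, 20.1]
finger_gap: 0.003
grip_force: 10.0
```

Emit:
jog_arm(targets="0 0 40 0 255; 0 0 90 0 255; 0 -40 140 -10 255; 0 -95 150 -20 150; 0 -150 150 -30 100; 0 -205 150 -40 100; 0 -255 150 -50 100; -5 -300 150 -60 100; -5 -335 150 -70 100; -5 -347 150 -80 100")

```text
time: 19.1
tool_pos: [0.4962, -0.0122, 0.2155]
tcp_rot: [3.141, -0.0, 0.416]
force: [-0.4, 0.7, -0.2]
finger_gap: 0.607
grip_force: 0.0
```

Emit:
jog_arm(targets="0 0 0 -5 100; 0 0 0 -5 100; 0 0 0 -5 100; 0 0 0 -5 100; 0 0 0 -5 100; 0 0 0 -5 100; 0 0 0 -5 100; 0 0 0 -5 100; 0 0 0 -5 100; 0 0 0 -5 100")

```text
time: 20.35
tool_pos: [0.4964, -0.0104, 0.2155]
tcp_rot: [-3.141, -0.0, 0.336]
force: [-0.7, 0.2, -0.5]
finger_gap: 0.608
grip_force: 0.0
```

Run:
```python
from h import *
s,im=snap('wrist','w5.png'); print(s['tool_pos'],s['tcp_rot'],s['time'],s['finger_gap'],s['force'])
_,a=snap('scene','s5.png');_,b=snap('top','t5.png')
crop=cv2.resize(a[170:270,210:330],None,fx=4,fy=4)[:,:,::-1]; b=cv2.resize(b[235:300,155:225],None,fx=4,fy=4)[:,:,::-1]
o=np.zeros((400,780,3),np.uint8); o[:crop.shape[0],:480]=crop; o[:260,490:770]=b; cv2.imwrite('pics/c5.png',o)
```

```text
[ 0.4964163  -0.01042447  0.2154713 ] [-3.14149229e+00 -3.25070100e-05  3.36063671e-01] 20.35 0.6084026424115613 [-0.69649941  0.23246053 -0.45871101]
```

View pics/w5.png

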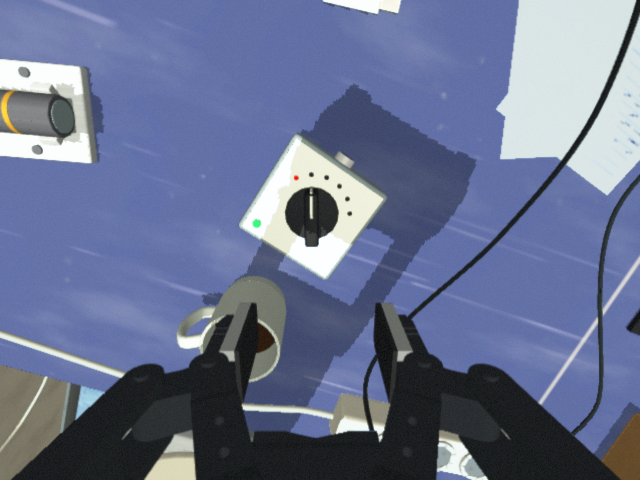

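View pics/c5.png

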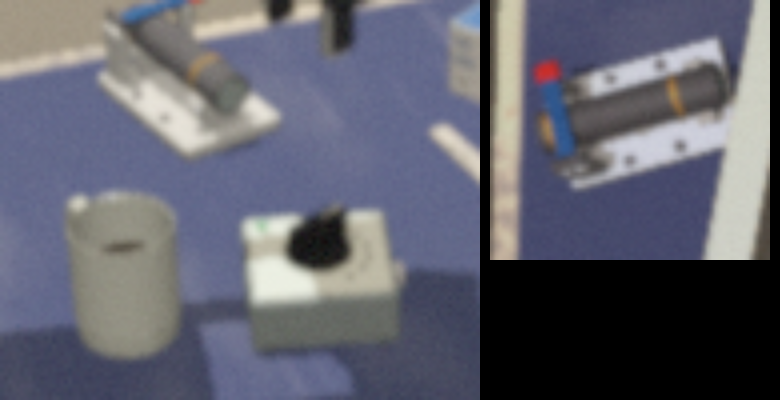

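The strap is closed over the barrel. The driver's top corners are (297,137), (385,200), (327,279) and (240,227), and the knob bar runs from (311,187) to (312,246), which matches a reading of about 0.4.

Run:
```python
from h import *
s=readout.state(); C=cam('wrist',s)
c=ray([[297,136],[386,200],[327,280],[240,227]],.046,C); print(c.round(4),c.mean(0).round(4))
for i in range(4):
    d=c[(i+1)%4]-c[i]; print(np.degrees(np.arctan2(d[1],d[0])).round(1),np.linalg.norm(d).round(4))
b=ray([[312,187],[312,240]],[.076,.076],C); d=b[0]-b[1]; print(b.round(4),np.degrees(np.arctan2(d[1],d[0])),b.mean(0))
D=ray([[296,178],[311,174.5],[326.5,177.5],[339,186],[347.5,198.5],[349.5,213]],.046,C)[:,:2]
A=np.c_[2*D,np.ones(6)]; o=np.linalg.lstsq(A,(D**2).sum(1),rcond=None)[0]; print('dots centre',o[:2], np.degrees(np.arctan2(*(D-c.mean(0)[:2]).T[::-1])).round(1))
print(s['tool_pos'],np.degrees(s['tcp_rot'][2]))
```

```text
[[ 0.5599  0.0278  0.046 ]
 [ 0.5343 -0.0638  0.046 ]
 [ 0.4437 -0.0408  0.046 ]
 [ 0.4674  0.0519  0.046 ]] [ 0.5013 -0.0062  0.046 ]
-105.6 0.0952
165.8 0.0934
75.7 0.0958
-14.6 0.0956
[[ 0.5287  0.0034  0.076 ]
 [ 0.4868 -0.011   0.076 ]] 19.06659245844351 [ 0.50771602 -0.00379281  0.076     ]
dots centre [ 0.50181823 -0.00553215] [ 43.6  21.3  -1.7 -24.2 -47.3 -70.3]
[ 0.49639243 -0.01042599  0.2154633 ] 19.251814582981268
```

Emit:
jog_arm(targets="5 4.5 -30 1.5 100; 5 4.5 -70 1.5 100; 5 4.5 -110 1.5 100; 5 4.5 -140 1.5 100; 5 4.5 -158 1.5 100; 5 4.5 -159 1.5 100; 5 4.5 -159 1.5 180; 5 4.5 -159 1.5 255; 5 4.5 -159 1.5 255; 5 4.5 -159 1.5 255", newtons=50)

```text
time: 21.75
tool_pos: [0.5015, -0.005, 0.0576]
tcp_rot: [-3.14, -0.001, 0.362]
force: [-6.6, 10.9, 10.3]
finger_gap: 0.123
grip_force: 50.2
```

Emit:
jog_arm(targets="0 0 0 0 255; 0 0 0 0 255; 0 0 0 5 255; 0 0 0 10 255; 0 0 0 15 255; 0 0 0 20 255; 0 0 0 23 255; 0 0 0 25 255; 0 0 0 26 255; 0 0 0 26 255")

```text
time: 23.0
tool_pos: [0.5015, -0.0049, 0.0576]
tcp_rot: [-3.141, -0.002, 0.815]
force: [-6.5, 10.9, 12.7]
finger_gap: 0.128
grip_force: 60.6
```

Run:
```python
from h import *
s,im=snap('wrist','w6.png'); print(s)
```

```text
{'time': 23.0, 'qpos': array([-0.16489662,  0.12566826,  1.83335327,  0.00229265,  1.18211102,
        0.58957237]), 'joint_velocities': array([ 0.00013505, -0.00165211,  0.00074865,  0.00086673, -0.00182151,
        0.0087807 ]), 'effort': array([ -4.39223215, -56.58711791, -49.15514946,  -3.36722016,
        -2.40575619,  -1.44297659]), 'tool_pos': array([ 0.50152195, -0.00490735,  0.05762523]), 'tcp_rot': array([-3.14079445e+00, -2.01910195e-03,  8.15458168e-01]), 'force': array([-6.50964815, 10.89733294, 12.67566927]), 'ft_torque': array([ 1.85596997,  0.92909109, -1.15688417]), 'grip_force': 60.636815736070275, 'finger_gap': 0.1284264504005724}
```

View pics/w6.png

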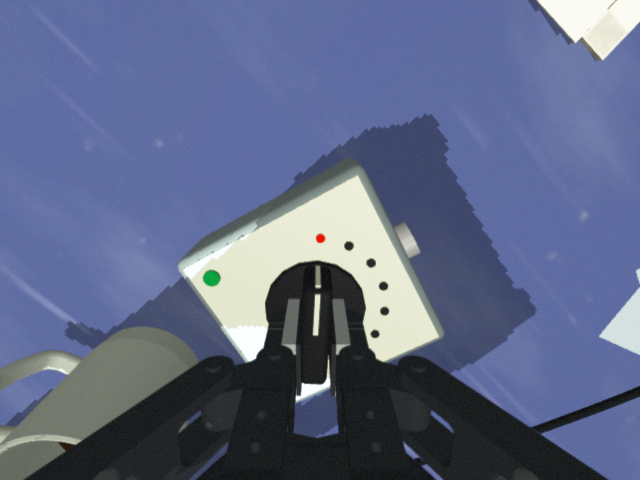

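The white line points at the red dot and the stop torque is felt, so the knob is at its end stop. Now three clicks clockwise.

Emit:
jog_arm(targets="0 0 0 -8 255; 0 0 0 -17 255; 0 0 0 -26 255; 0 0 0 -35 255; 0 0 0 -44 255; 0 0 0 -53 255; 0 0 0 -62 255; 0 0 0 -69 255; 0 0 0 -72 255; 0 0 0 -72 255")

```text
time: 24.3
tool_pos: [0.5014, -0.0052, 0.0576]
tcp_rot: [-3.14, -0.0, -0.441]
force: [-6.1, 7.8, 11.8]
finger_gap: 0.124
grip_force: 50.2
```

Run:
```python
from h import *
s=readout.state(); print(np.degrees(s['tcp_rot'][2]),s['ft_torque'],s['force'],s['finger_gap'])
```

```text
-25.293061226868645 [ 1.18851544  1.1969417  -0.13013068] [-6.14232344  7.77065642 11.80146408] 0.12421547186732208
```

Exactly on angle; releasing and rising.

Emit:
jog_arm(targets="0 0 0 0 200; 0 0 0 0 150; 0 0 0 0 100; 0 0 0 0 100; 0 0 0 0 100; 0 0 30 0 100; 0 0 80 0 100; 0 0 130 0 100; 0 0 158 0 100; 0 0 158 0 100")

```text
time: 25.55
tool_pos: [0.5022, -0.006, 0.2166]
tcp_rot: [-3.14, -0.004, -0.441]
force: [-0.3, 0.7, -0.3]
finger_gap: 0.608
grip_force: 0.0
```

Run:
```python
from h import *
s,a=snap('wrist','w7.png'); print(s['tool_pos'],s['time'])
_,b=snap('top','t7.png')
o=np.zeros((480,800,3),np.uint8); o[:,:400]=a[:,100:500,::-1]; t=cv2.resize(b[225:320,155:255],None,fx=4,fy=4)[:,:,::-1]; o[:380,400:]=t; cv2.imwrite('pics/c7.png',o)
```

```text
[ 0.50217673 -0.00604456  0.21659181] 25.55
```

View pics/c7.png

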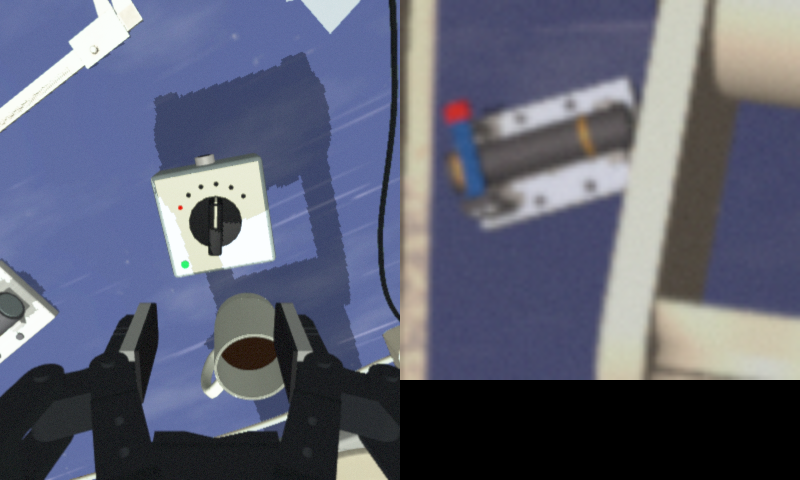

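The knob line points at the fourth dot (216,183), which is the third click, and the strap is closed over the seated barrel.

```bash
python3 -c "
from bench import close_job; print(close_job())"
```

```text
the job is handed in; nothing more can be done
None
```

The job is handed in: the barrel lies in both Vs with the strap closed over it, and the selector went to the end stop and then three clicks clockwise and was let go, all confirmed in the last pictures; no verdict came back.

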